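# Clip the oven sensor onto the deep cake tin

### The arm

A 6-joint arm with a two-finger parallel gripper is mounted at the origin on the work surface. World frame = base frame: x ahead of the robot, y to its left, z up, the work surface at z = 0. Lengths are in m, angles in degrees, forces in N, time in s.
With the tool pointing down it reaches from about 0.35 to 0.875 m from the base axis. Payload 4.2 kg.
Tool frame: the origin (TCP) lies between the finger pads; the fingertips stand 25 mm ahead of it and the grasp point (between the pads) lies 6 mm ahead of it (r.tips_ahead is the distance from the TCP to the fingertips, in m); z points along the fingers, y is the direction in which the jaws open and shut (so a half turn about z gives the same grasp; the last joint's range is limited). The gripper opens to 87 mm and grips with 3 to 60 N. Pads are 19 mm wide; open, the fingers measure 117 mm over their backs; the gripper's body (75 mm by 190 mm) begins 51 mm behind the grasp point.
Start: joints at [-61.1, 22.042, 0.453, 0, -68.411, -14.817], TCP at [0.152, -0.606, 0.223] pointing down, gripper open.
Joint ranges: [-179.83, 179.83], [-69.29, 118.12], [-61.27, 80.66], [-181.25, 117.63], [-171.15, -9.14], [-177.46, 177.46]. Speed limits (degrees/s): [159.86, 159.86, 180, 180, 180, 180].

### API

Orientations are given as a 3x3 rotation matrix whose columns are the frame's x, y, z axes.
In Python, from station import r, vision, finish_job gives the robot as it stands.
- The arm moves only by the shell command python3 -m jog 'ROWS'. ROWS is a JSON object of lists of equal length, an entry for each row: "rot": the turn, a rotation vector about the world's x, y, z in degrees, a list of three; "delta_pos": the shift along the world's x, y, z in mm, a list of three; "grip": the opening in per cent of the stroke, from 0 (shut) to 100 (fully open). A call has 1 to 10 rows; each row shifts and turns the commanded pose from where the row before left it; what a row does not reach is not made up. A row lasts 1/12 s, in which the tool goes at most 41.7 mm and 7.16 degrees, less where a joint would pass 70% of its speed; a pose out of reach is approached as far as the arm can. A call with a gripper value outside its range is refused whole. The fingers move at their own pace and stop on an object; the grip force is fixed at half the most. Time passes only in rows, so rows that do not move let the fingers close. It gives the time, the measured TCP pose, the force and the opening at its end, in the units of the state.
- r.sense(): the state, without advancing time (a new reading comes with each control period).
- vision.capture(name): name is "side" or "top"; returns a dict with "frame" (420x560x3 uint8, red, green, blue), "K" (3x3 intrinsics, pixels), "k1" (the pictures are not rectified: a ray, as slopes to the right and down, at radius r is drawn at 1 + k1 r^2 times it, then the intrinsics apply), "xyz" and "orientation" of the camera in the world. Camera axes: x right, y up, looking along -z (the intrinsics and any distortion apply to the point x, -y, -z); pixel columns grow to the right and rows downward; lengths in m; the calibration is good to about 2 mm. A picture is of the moment at which its call begins. There is no depth.
- finish_job(): hands the job in, once; it reports no verdict.
The state is a dict: "time_s": time; "joints": joint angles; "joint_velocities": joint speeds; "effort": joint torques, N m; "tcp_pos": TCP position; "ee_rot": TCP orientation; "wrist_force": force on the tool from outside, world axes, zero at the start; "moment": the same for the moment, N m; "gripper_width": opening from 0.0 (shut) to 1.0 (fully open).
Only numpy, scipy, OpenCV 4.12 (cv2) and the standard library are available. Lean on these libraries where they do the work, as an engineer would, in place of code of your own. Each camera call takes 0.05 s, during which the arm holds its last target. There are 200 camera calls.

### The job

The clip-on oven sensor is parked on the upright fin of the small steel stand. Squeeze its handles to open it, lift it off, and clip it upright onto the top edge of the deep rectangular cake tin, at the middle of the long wall that faces the robot, lowered so that the rim is well between the jaw pads, then let go so that the spring grips the wall. Leave the round tin where it stands.

Things in the scene. Friction and masses are not known exactly. Their poses are not given: they have to be found in the camera images.
- clip_mid (a point): Clip (loose, 0.15 kg, 100 mm tall, steel jaws down, black handles up): point on its hinge pin. z up; y along the pin and the edge it sits on; x: handles squeeze, jaws open. Flat jaw pads 22 to 50 mm below, handles to 50 mm above, all 26 mm wide in y. Black pod d 22 mm at +y end, 18 to 33 mm out. Parked on a fixed upright 4 mm fin, top 26 mm below the point. Either way round will do.
- clip_jaw (a joint): Jaw opening, rad per jaw: 0 shut on a 4 mm wall or the fin, -0.06 on nothing, 0.26 squeezed to its solid stop (jaw tips 30 mm apart). Sprung shut. Grasp the handles from above about 30 mm over the pin, fingers closing along the clip's x: 37 mm over their outer faces shut (47 at the top), 22 mm and parallel when fully squeezed; that takes 8 to 10 N, so use 20 N or more.
- rim_mid (a point): Middle of the top edge of the near long wall of the deep rectangular tin (aluminium, 154 x 224 mm, 90 mm high, walls 4 mm, fixed, a cake 41 mm high inside). Point in the middle of the wall's thickness and length; y along the wall, x level across it into the tin, z up. The clip sits well with its pin 26 mm above this point and its y along the wall.
- round_tin: A loose round cake tin to be left alone: 170 mm in diameter, 90 mm high, 0.7 kg; origin under its centre. The clip's stand, this tin and the rectangular tin stand side by side in any order.

How it is judged:
By the outcome, as a careful person would: the job done as asked, in the order asked, and still so for the second after the job is handed in, with the robot touching nothing.
It also fails if it takes over 42 s, if anything falls off the work surface, if the arm or the gripper's body presses on something with over 40 N, if the wrist force passes 120 N, or if a joint passes its speed limit or range.

## Working session

There is one attempt and no reset: what is moved stays moved. The work goes in short steps, Python scripts to look and compute and a shell command to move; the robot and the scene stay as the last step left them, time stands still between calls to the robot, and variables do not carry over. Pictures are saved under pics/ and viewed, about 8 in all and at most 12, crops included, and the job is handed in when it is done.

```bash
mkdir -p pics; ls; python3 - <<'E'
from station import r, vision
import cv2, json, numpy as np
for n in ("top","side"):
    c=vision.capture(n); cv2.imwrite(f"pics/{n}0.png",c["frame"][:,:,::-1])
    print(n,np.round(c["K"],1).tolist(),c["k1"],np.round(c["xyz"],3),np.round(c["orientation"],3).tolist())
s=r.sense(); print(s["time_s"],s["tcp_pos"],np.round(s["ee_rot"],3).tolist(),s["gripper_width"],r.tips_ahead)
E
```

```text
pics
top [[385.9, 0.0, 278.0], [0.0, 385.9, 211.9], [0.0, 0.0, 1.0]] 0.007277320388662889 [ 0.406 -0.029  1.036] [[0.004, 0.994, -0.108], [-1.0, 0.004, -0.001], [-0.0, 0.108, 0.994]]
side [[397.6, 0.0, 276.1], [0.0, 397.6, 211.6], [0.0, 0.0, 1.0]] -0.11758970891244457 [0.242 0.643 0.653] [[-0.904, 0.262, -0.337], [-0.427, -0.553, 0.716], [0.001, 0.791, 0.611]]
0.1 [ 0.15197575 -0.60568548  0.2215678 ] [[-0.97, -0.243, -0.001], [-0.243, 0.97, 0.002], [0.0, 0.002, -1.0]] 0.9993831024747392 0.025
```

View pics/top0.png

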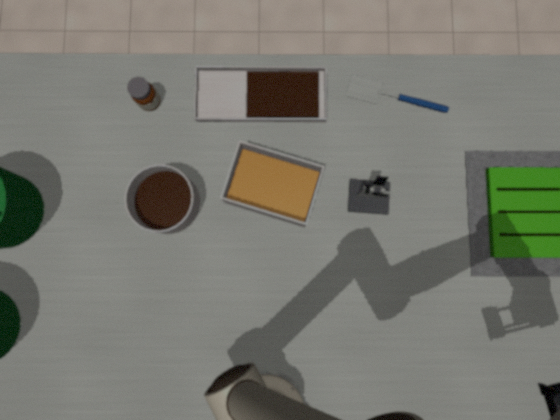

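View pics/side0.png

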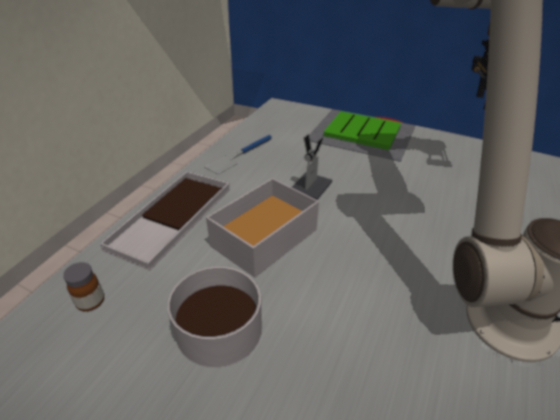

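The top view shows the rectangular tin at (274,183), with its near long wall running from about (223,197) to (306,223). The stand and clip are at (373,188) and the round tin at (161,198). In the side view the clip is at (312,160). I'll enlarge these areas.

```bash
cat > h.py <<'E'
import numpy as np, cv2
from station import r, vision
def ray(c,uv):
    d=np.array([c["k1"],0,0,0,0],float)
    p=cv2.undistortPoints(np.array([[uv]],float),c["K"],d)[0,0]
    return np.array(c["xyz"]),np.array(c["orientation"])@np.array([p[0],-p[1],-1.])
def plane(c,uv,z):
    o,d=ray(c,uv); return o+d*(z-o[2])/d[2]
def tri(c1,a,c2,b):
    o1,d1=ray(c1,a);o2,d2=ray(c2,b); s=np.linalg.lstsq(np.c_[d1,-d2],o2-o1,rcond=None)[0]
    p,q=o1+s[0]*d1,o2+s[1]*d2; return (p+q)/2,np.linalg.norm(p-q)
def proj(c,P):
    q=np.array(c["orientation"]).T@(np.array(P)-c["xyz"]); x=np.array([q[0],-q[1]])/-q[2]
    x=x*(1+c["k1"]*x@x); K=c["K"]; return np.array([K[0][0]*x[0]+K[0][2],K[1][1]*x[1]+K[1][2]])
def crop(f,u,v,w,h,k):
    return cv2.resize(f[v:v+h,u:u+w,::-1],None,fx=k,fy=k,interpolation=cv2.INTER_CUBIC)
E
python3 - <<'E'
from h import *
t,s=vision.capture("top"),vision.capture("side")
a=crop(t["frame"],340,160,60,60,6); b=crop(s["frame"],285,125,60,80,6)[:,:]
b=cv2.resize(b,(360,480)); c=crop(t["frame"],215,135,120,100,3)
img=np.zeros((600,800,3),np.uint8); img[:360,:360]=a; img[:480,400:760]=b
for g in (img[:360,:360],img[:480,400:760]): g[:]=cv2.convertScaleAbs(g,alpha=1.7)
cv2.imwrite("pics/z1.png",img)
# tin
cv2.imwrite("pics/z2.png",np.vstack([cv2.convertScaleAbs(cv2.resize(c,(720,600)),alpha=1.4)]))
E
```

```text
(no output)
```

View pics/z1.png

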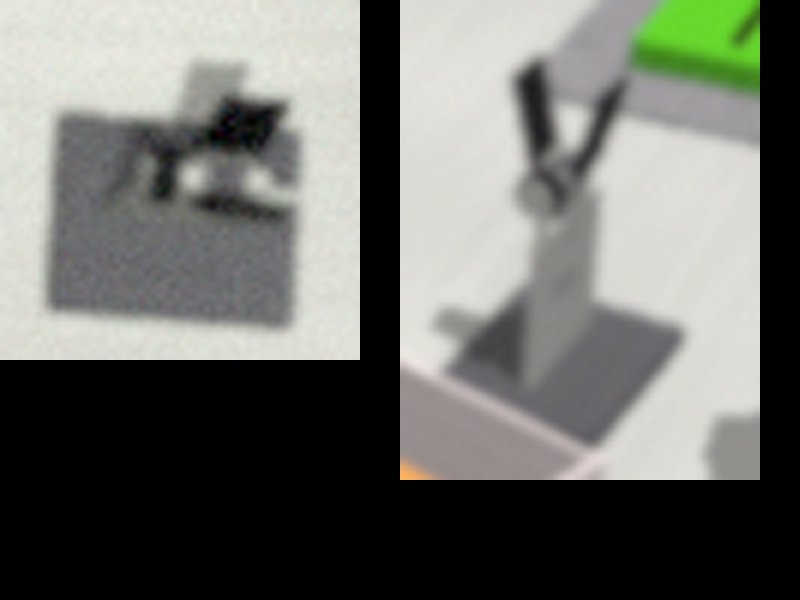

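View pics/z2.png

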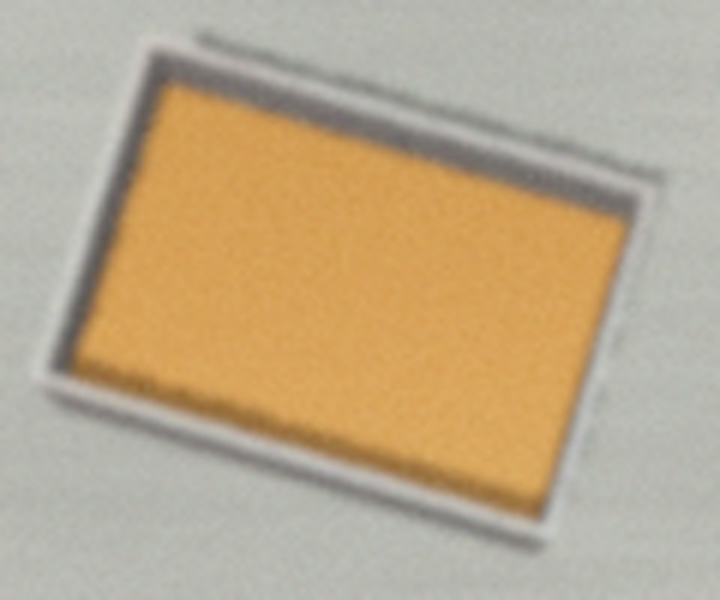

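Crops (6x): the tin's rim corners, taken at mid-thickness, are near (155,45), (650,188), (543,525) and (47,378). The clip's pin runs roughly along world y with the pod to the left (+y). The handle tops are at (257,99) and (250,210) in the top crop, and at (530,68) and (622,82) in the side crop. Next I'll triangulate them.

```bash
python3 - <<'E'
from h import *
np.set_printoptions(precision=4,suppress=True)
t,s=vision.capture("top"),vision.capture("side")
P=lambda o,q:(o[0]+(q[0]-2.5)/6,o[1]+(q[1]-2.5)/6)
T=lambda *q:P((340,160),q); S=lambda x,y:P((285,125),(x-400,y))
f=tri(t,T(257,99),s,S(530,68)); n=tri(t,T(250,210),s,S(622,82)); print("handles",f,n)
print("pod end",tri(t,T(155,175),s,S(540,193)))
B=[plane(t,T(*q),0.003) for q in ((58,112),(298,130),(290,326),(48,308))]; print("base",B)
C=[plane(t,P((215,135),q),0.09) for q in ((155,45),(650,188),(543,525),(47,378))]
print("rim",np.array(C)); L=lambda i,j:np.linalg.norm(C[i]-C[j]); print(L(0,1),L(1,2),L(2,3),L(3,0))
m=(C[2]+C[3])/2; print("rim_mid",m,"ctr",sum(C)/4)
d=C[3]-C[2]; print("wall ang",np.degrees(np.arctan2(d[1],d[0]))); d=C[0]-C[1];print(np.degrees(np.arctan2(d[1],d[0])))
d=C[0]-C[3];print(np.degrees(np.arctan2(d[1],d[0]))); d=C[1]-C[2];print(np.degrees(np.arctan2(d[1],d[0])))
# side check of near rim: edge mask corners projected
for c in C: print(proj(s,c))
E
```

```text
handles (array([ 0.5836, -0.2695,  0.1613]), np.float64(0.0023988257568369436)) (array([ 0.539 , -0.2644,  0.1667]), np.float64(0.003915994655002168))
pod end (array([ 0.5631, -0.2395,  0.117 ]), np.float64(0.0007190558179982509))
base [array([ 0.6109, -0.2223,  0.003 ]), array([ 0.603 , -0.3307,  0.003 ]), array([ 0.5139, -0.3247,  0.003 ]), array([ 0.5216, -0.2164,  0.003 ])]
rim [[ 0.685   0.0661  0.09  ]
 [ 0.6247 -0.1408  0.09  ]
 [ 0.4838 -0.0957  0.09  ]
 [ 0.5439  0.1087  0.09  ]]
0.2155513577855515 0.1479361147158972 0.21307072701951718 0.14740575615916127
rim_mid [0.5139 0.0065 0.09  ] ctr [ 0.5844 -0.0155  0.09  ]
wall ang 73.61923307340646
73.75003855822473
-16.785984731407517
-17.745190381871048
[208.4798 216.2485]
[271.5587 177.8231]
[316.1768 200.7093]
[254.3996 245.665 ]
```

```bash
python3 -m jog '{"delta_pos":[[29,24,0],[29,24,0],[29,24,0],[29,24,0],[29,24,0],[29,24,0],[29,24,0],[29,24,0],[29,24,0],[29,24,0]],"rot":[[0,0,5],[0,0,5],[0,0,5],[0,0,5],[0,0,5],[0,0,5],[0,0,5],[0,0,5],[0,0,5],[0,0,5]],"grip":[100,100,100,100,100,100,100,100,100,100]}'
python3 - <<'E'
from h import *
# overlay check of rim in side view, from the estimate; and clip axis estimate
s=vision.capture("side"); t=vision.capture("top")
f=s["frame"].copy()
c=np.array([.5844,-.0155,.09]); a=np.radians(-16.4); x=np.array([np.cos(a),np.sin(a),0]); y=np.array([-np.sin(a),np.cos(a),0])
pts=[c+i*.075*x+j*.11*y for i,j in((1,1),(1,-1),(-1,-1),(-1,1))]
def draw(cam,o,k,w,h):
    g=cv2.convertScaleAbs(crop(cam["frame"],*o,w,h,k),alpha=1.4)
    def line(A,B,col):
        p,q=[tuple(int(round(v)) for v in (proj(cam,X)-o+.5)*k) for X in (A,B)]; cv2.line(g,p,q,col,1)
    for i in range(4): line(pts[i],pts[(i+1)%4],(0,0,255))
    m=np.array([.562,-.270,.116]); b=np.radians(-4.2); cy=np.array([-np.sin(b),np.cos(b),0]); cx=np.array([np.cos(b),np.sin(b),0])
    line(m-.013*cy,m+.033*cy,(255,0,0)); line(m,m+[0,0,.05],(255,0,255)); line(m-.013*cy-[0,0,.026],m+.013*cy-[0,0,.026],(0,255,0))
    return g
A=draw(s,(200,125),4,150,130); B=draw(t,(215,135),4,190,100)
cv2.imwrite("pics/o1.png",A); cv2.imwrite("pics/o2.png",B)
E
```

```text
time_s: 1.13
tcp_pos: [0.4433, -0.3647, 0.2228]
ee_rot: [[-0.433, -0.901, 0.0], [-0.901, 0.433, -0.0], [-0.0, -0.0, -1.0]]
wrist_force: [0.5, 0.1, -0.8]
gripper_width: 1.004
```

View pics/o1.png

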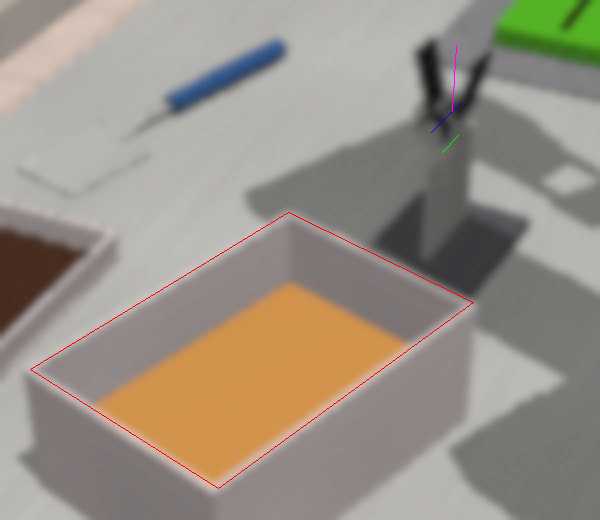

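View pics/o2.png

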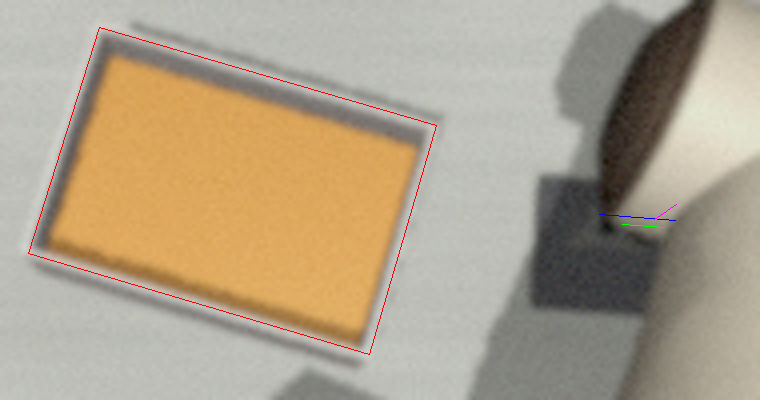

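The overlay fits both views to within about 1–2 mm: the rim midpoint is near (0.5135, 0.006), the tin's yaw is about -16.4° and the clip's pin is near (0.562, -0.270, 0.116). Now I'll finish the approach.

```bash
python3 -m jog '{"delta_pos":[[30,24,0],[30,24,0],[30,24,0],[29,23,0],[0,0,0],[0,0,0]],"rot":[[0,0,5.5],[0,0,5.5],[0,0,5.5],[0,0,5],[0,0,0],[0,0,0]],"grip":[100,100,100,100,100,100]}'
python3 - <<'E'
from h import *
s=vision.capture("side"); cv2.imwrite("pics/a1.png",cv2.convertScaleAbs(crop(s["frame"],240,90,150,120,5),alpha=1.5))
E
```

```text
time_s: 1.73
tcp_pos: [0.5619, -0.2701, 0.2218]
ee_rot: [[-0.075, -0.997, -0.001], [-0.997, 0.075, 0.0], [-0.0, 0.001, -1.0]]
wrist_force: [-0.4, -0.2, -0.1]
gripper_width: 1.004
```

View pics/a1.png

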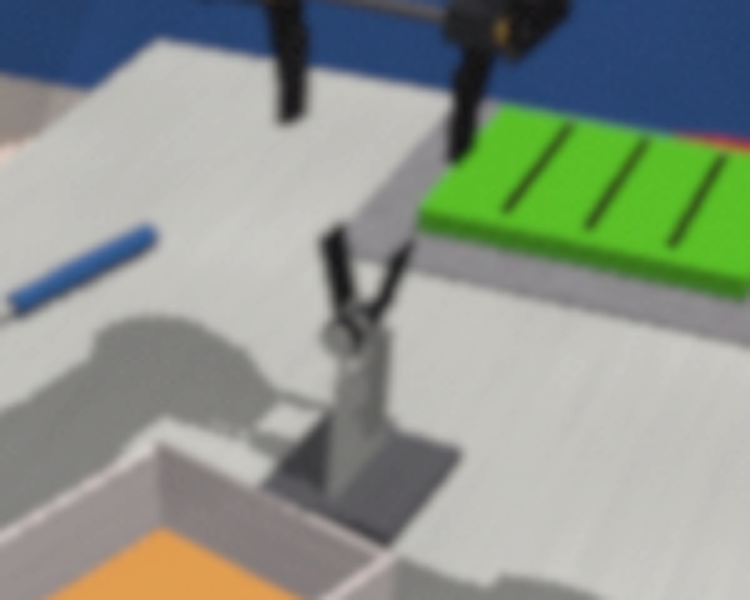

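The fingertips at (290,120) and (460,158) straddle the clip's handles, whose midpoint is (367,240). Lowering 70 mm.

```bash
python3 -m jog '{"delta_pos":[[0,0,-15],[0,0,-15],[0,0,-15],[0,0,-15],[0,0,-10],[0,0,0]],"rot":[[0,0,0],[0,0,0],[0,0,0],[0,0,0],[0,0,0],[0,0,0]],"grip":[100,100,100,100,100,100]}' && python3 - <<'E'
from h import *
s=vision.capture("side"); cv2.imwrite("pics/a2.png",cv2.convertScaleAbs(crop(s["frame"],260,100,100,100,6),alpha=1.5))
E
```

```text
time_s: 2.28
tcp_pos: [0.5586, -0.2718, 0.1502]
ee_rot: [[-0.08, -0.997, -0.005], [-0.997, 0.08, 0.002], [-0.001, 0.005, -1.0]]
wrist_force: [-0.0, -0.3, -0.6]
gripper_width: 1.0
```

View pics/a2.png

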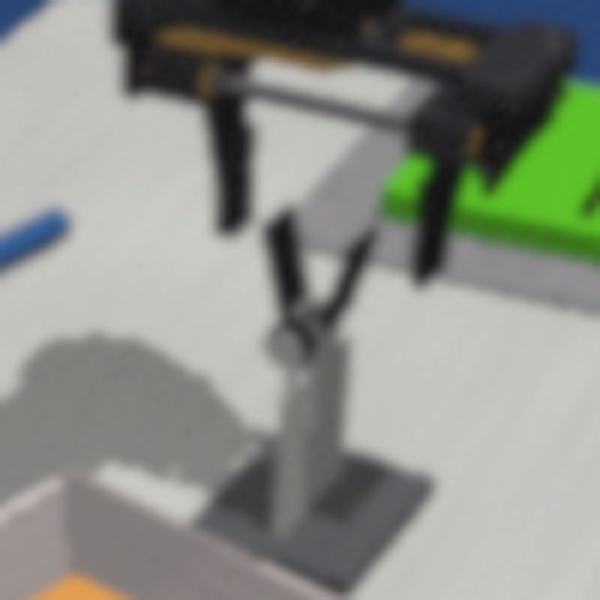

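```bash
python3 - <<'E'
from h import *
s=vision.capture("side");st=r.sense();p=np.array(st["tcp_pos"]);R=np.array(st["ee_rot"]);print(p,st["joint_velocities"])
q=lambda X:np.round((proj(s,X)-(260,100)+.5)*6)
for sg in(-1,1):
  for w in (.0435,.0585): print("tip",sg,w,q(p+R@[0,sg*w,.025]))
print("tip mid",q(p+R@[0,0,.025]))
m=np.array([.562,-.270,.116])
for d in ([0,0,0],[0,0,.05],[0.002,.033,0]): print(d,q(m+d))
E
```

```text
[ 0.56065254 -0.27207917  0.15293065] [ 0.50696327 -0.78191722  1.41594095  0.26499901  0.15865715  0.07328559]
tip -1 0.0435 [239. 269.]
tip -1 0.0585 [210. 261.]
tip 1 0.0435 [411. 315.]
tip 1 0.0585 [442. 324.]
tip mid [324. 292.]
[0, 0, 0] [318. 316.]
[0, 0, 0.05] [324. 218.]
[0.002, 0.033, 0] [287. 348.]
```

```bash
python3 - <<'E'
from h import *
for i in range(3):
    s=vision.capture("side");st=r.sense();print(st["time_s"],st["tcp_pos"],np.round(st["joint_velocities"],1))
p=np.array(st["tcp_pos"]);R=np.array(st["ee_rot"])
g=cv2.convertScaleAbs(crop(s["frame"],260,100,100,100,6),alpha=1.5)
for a in(-.051,.051):
  for z in (0.025,0.006,-.02,-.045): 
    x=(proj(s,p+R@[0,a,z])-(260,100)+.5)*6; cv2.circle(g,tuple(int(v) for v in x),4,(0,0,255),-1)
cv2.imwrite("pics/a3.png",g)
E
```

```text
2.4333 [ 0.56122201 -0.27199856  0.1535904 ] [ 0.4 -0.5  0.7 -0.1 -0.  -0. ]
2.4833 [ 0.56150673 -0.27184439  0.15385183] [ 0.3 -0.2  0.2 -0.3 -0.1  0.2]
2.5333 [ 0.56160584 -0.27167143  0.15384854] [ 0.2 -0.  -0.1 -0.2  0.   0.1]
```

View pics/a3.png

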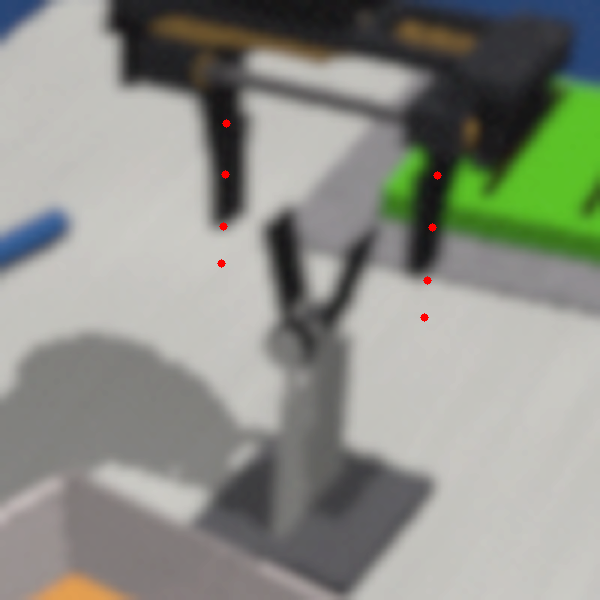

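The side view shows the fingertips at (227,222) and (422,270), but the reported pose predicts (222,264) and (424,317). The whole gripper therefore looks about 22 mm higher, or farther away, than reported. I'll use the top view to tell which.

```bash
python3 - <<'E'
from h import *
t=vision.capture("top");s=vision.capture("side");st=r.sense();p=np.array(st["tcp_pos"]);R=np.array(st["ee_rot"]);print(p)
def mk(c,o,w,h,k):
    g=cv2.convertScaleAbs(crop(c["frame"],*o,w,h,k),alpha=1.6)
    for dz,col in ((0,(0,0,255)),):
        for z in (-.045,):
            q=[((proj(c,p+R@[a*.0375,b*.095,z]+[0,0,dz])-o+.5)*k).astype(int) for a,b in((1,1),(1,-1),(-1,-1),(-1,1))]
            cv2.polylines(g,[np.array(q)],True,col,1)
        for b in(-.051,.051):
            cv2.circle(g,tuple(((proj(c,p+R@[0,b,.025])-o+.5)*k).astype(int)),4,(0,255,255),-1)
    return g
a=mk(t,(330,120),100,150,4); b=mk(s,(250,80),100,150,4)
cv2.imwrite("pics/b1.png",np.hstack([a,b]))
E
```

```text
[ 0.56152192 -0.27137653  0.1535697 ]
```

View pics/b1.png

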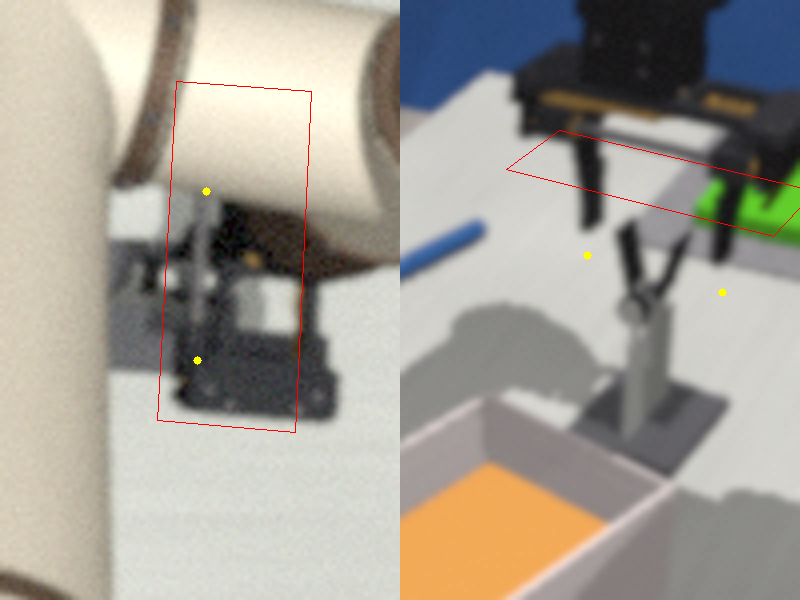

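```bash
python3 - <<'E'
from h import *
np.set_printoptions(precision=4,suppress=True)
t=vision.capture("top");s=vision.capture("side");st=r.sense();p=np.array(st["tcp_pos"]);R=np.array(st["ee_rot"])
T=lambda x,y:(330+x/4-.4,120+y/4-.4); S=lambda x,y:(250+(x-400)/4-.4,80+y/4-.4)
o,d=ray(s,S(610,122)); _,e=ray(s,S(715,147)); n=np.cross(d,e)
for q in ((199,240),(197,310)):
    o2,d2=ray(t,T(*q)); X=o2+d2*((o-o2)@n)/(d2@n); print("rod",X,"in tool",R.T@(X-p))
for z in (.199,.221): print("body left edge tool-x at z",z,R.T@(plane(t,T(178,390),z)-p), "right",R.T@(plane(t,T(335,390),z)-p),R.T@(plane(t,T(335,390),z+.04)-p))
# tip: z from side ray at FK vertical plane through tool y axis
for q in ((587+4,230),(722-2,262)):
    o3,d3=ray(s,S(*q)); k=R[:,0]@(p-o3)/(R[:,0]@d3); print("tip in tool",R.T@(o3+k*d3-p))
E
```

```text
rod [ 0.5601 -0.2395  0.2457] in tool [-0.0315  0.0036 -0.0925]
rod [ 0.5235 -0.2378  0.2448] in tool [-0.0304  0.0403 -0.0917]
body left edge tool-x at z 0.199 [-0.0269  0.0774 -0.0459] right [ 0.0582  0.0705 -0.0459] [ 0.0444  0.0754 -0.0859]
body left edge tool-x at z 0.221 [-0.0322  0.0799 -0.0679] right [ 0.0506  0.0732 -0.0679] [ 0.0369  0.0781 -0.1079]
tip in tool [-0.     -0.0491  0.0042]
tip in tool [0.     0.0472 0.0029]
```

Two-view triangulation of the gripper's guide rod supports the lateral position. The tips come out only about 4 mm ahead of the reported TCP, so they are about 21 mm high. I'll lower 21 mm and re-measure by mask.

```bash
python3 -m jog '{"delta_pos":[[0,0,-8],[0,0,-8],[0,0,-7],[0,0,0],[0,0,0],[0,0,0]],"rot":[[0,0,0],[0,0,0],[0,0,0],[0,0,0],[0,0,0],[0,0,0]],"grip":[100,100,100,100,100,100]}' && python3 - <<'E'
from h import *
np.set_printoptions(precision=4,suppress=True)
s=vision.capture("side");st=r.sense();p=np.array(st["tcp_pos"]);R=np.array(st["ee_rot"]);print(p)
g=s["frame"].max(2)
for b in (-.048,.048):
    u=[proj(s,p+R@[0,b,z]) for z in np.arange(-.03,.04,.002)]
    v=[int(g[int(round(q[1])),int(round(q[0]))]) for q in u]; print(b,v)
cv2.imwrite("pics/c1.png",cv2.convertScaleAbs(crop(s["frame"],270,110,75,80,7),alpha=1.6))
E
```

```text
time_s: 3.23
tcp_pos: [0.5612, -0.2713, 0.1294]
ee_rot: [[-0.077, -0.997, -0.0], [-0.997, 0.077, -0.0], [0.0, 0.0, -1.0]]
wrist_force: [-0.3, 0.0, 0.6]
gripper_width: 1.001
[ 0.5613 -0.2713  0.1297]
-0.048 [21, 21, 22, 23, 23, 22, 22, 22, 23, 22, 22, 24, 27, 27, 42, 42, 49, 81, 81, 111, 127, 127, 133, 133, 133, 133, 133, 133, 132, 132, 132, 132, 132, 132, 132]
0.048 [19, 16, 16, 18, 17, 17, 17, 16, 16, 17, 17, 17, 22, 25, 25, 41, 66, 66, 93, 116, 116, 129, 129, 133, 133, 133, 133, 133, 133, 132, 132, 132, 132, 132, 131]
```

View pics/c1.png

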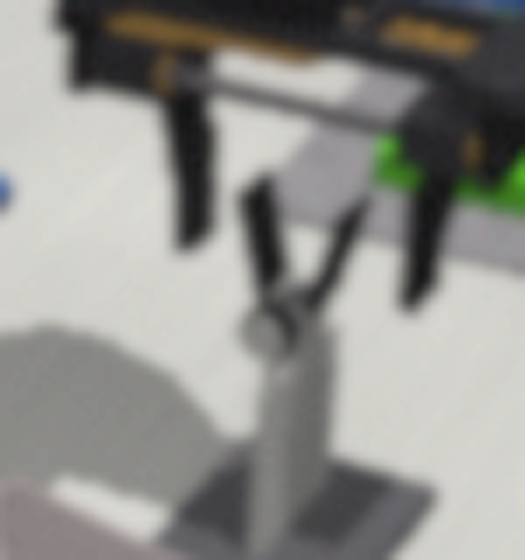

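The tips at (190,247) and (412,305) now sit about 10–11 mm above the pin, which is the wanted 29–30 mm grasp height. Closing.

```bash
python3 -m jog '{"delta_pos":[[0,0,0],[0,0,0],[0,0,0],[0,0,0],[0,0,0],[0,0,0],[0,0,0],[0,0,0],[0,0,0],[0,0,0]],"rot":[[0,0,0],[0,0,0],[0,0,0],[0,0,0],[0,0,0],[0,0,0],[0,0,0],[0,0,0],[0,0,0],[0,0,0]],"grip":[0,0,0,0,0,0,0,0,0,0]}'
```

```text
time_s: 4.12
tcp_pos: [0.5607, -0.271, 0.1291]
ee_rot: [[-0.077, -0.997, -0.001], [-0.997, 0.077, 0.0], [-0.0, 0.001, -1.0]]
wrist_force: [-0.1, 0.4, -1.8]
gripper_width: 0.328
```

```bash
python3 -m jog '{"delta_pos":[[0,0,0],[0,0,0],[0,0,0],[0,0,0],[0,0,0],[0,0,0]],"rot":[[0,0,0],[0,0,0],[0,0,0],[0,0,0],[0,0,0],[0,0,0]],"grip":[0,0,0,0,0,0]}'
```

```text
time_s: 4.62
tcp_pos: [0.5611, -0.2712, 0.1296]
ee_rot: [[-0.077, -0.997, 0.0], [-0.997, 0.077, -0.0], [0.0, -0.0, -1.0]]
wrist_force: [-0.1, -0.1, -1.5]
gripper_width: 0.243
```

The opening is 0.243 × 87 ≈ 21 mm, so the clip is fully squeezed. Lifting straight up.

```bash
python3 -m jog '{"delta_pos":[[0,0,6],[0,0,8],[0,0,10],[0,0,12],[0,0,14],[0,0,15],[0,0,15],[0,0,0],[0,0,0],[0,0,0]],"rot":[[0,0,0],[0,0,0],[0,0,0],[0,0,0],[0,0,0],[0,0,0],[0,0,0],[0,0,0],[0,0,0],[0,0,0]],"grip":[0,0,0,0,0,0,0,0,0,0]}' && python3 - <<'E'
from h import *
np.set_printoptions(precision=4,suppress=True)
s=vision.capture("side");t=vision.capture("top");st=r.sense();p=np.array(st["tcp_pos"]);print(p,st["gripper_width"],st["wrist_force"])
# dark handles/pod mask and bright jaws around the expected place; print fin-area brightness
cv2.imwrite("pics/d1.png",cv2.convertScaleAbs(crop(s["frame"],270,90,75,90,6),alpha=1.6)); cv2.imwrite("pics/d1raw.png",s["frame"][:,:,::-1])
for z in (.216,.206,.196,.186,.176): print(z,proj(s,[p[0],p[1],z]))
g=s["frame"].max(2)
u,v=[int(round(k)) for k in proj(s,[.563,-.239,.180])]; print((u,v)); print(g[v-8:v+12,u-10:u+16:1])
E
```

```text
time_s: 5.45
tcp_pos: [0.5606, -0.2709, 0.2091]
ee_rot: [[-0.077, -0.997, -0.001], [-0.997, 0.077, 0.001], [-0.001, 0.001, -1.0]]
wrist_force: [-0.3, 0.3, -3.0]
gripper_width: 0.247
[ 0.5604 -0.2709  0.2084] 0.24800606823448065 [-0.8085  0.2108 -1.8888]
0.216 [315.1929 118.503 ]
0.206 [314.9789 122.0244]
0.196 [314.7665 125.5096]
0.186 [314.5556 128.959 ]
0.176 [314.3462 132.3729]
(309, 136)
[[130 131 132 131 131 131 129 125 112  89  61  40  34  38  43  44  44  46
   54  67  82  91  93  94  93  97]
 [131 131 132 132 132 131 126 115  97  76  56  41  34  34  43  52  56  59
   64  72  83  91  93  94  96 103]
 [132 132 132 132 131 129 120 103  83  70  64  56  45  34  39  53  61  66
   69  76  85  92  94  94  98 108]
 [132 132 132 132 132 128 116  95  80  75  73  68  57  41  36  50  62  69
   73  80  88  94  95  94  96 104]
 [133 132 133 133 132 127 114  94  81  77  76  73  64  48  40  51  64  71
   74  81  90  94  95  93  89  92]
 [133 132 133 133 133 128 115  97  84  79  76  74  68  54  48  58  68  73
   76  81  88  93  94  89  85  82]
 [133 133 134 133 133 130 121 104  89  80  78  75  
[... 775 characters left out ...]
89  86  84
   81  75  73  76  84  92  95  95]
 [131 132 131 132 131 123 105  85  79  88 103 112 113 111 107 101  92  85
   80  75  73  75  82  89  92  94]
 [131 132 133 132 130 120 101  87  91 106 120 126 128 126 123 116 102  89
   82  77  75  77  84  90  93  94]
 [132 132 133 133 130 121 107 100 108 121 128 132 133 131 130 124 109  93
   85  81  81  88  99 105 104 101]
 [132 132 133 133 132 127 120 119 123 130 133 133 132 131 130 126 114  98
   89  87  92 105 116 121 119 116]
 [132 132 133 134 133 130 129 130 131 133 133 132 132 132 131 128 117 102
   95  97 107 119 126 128 128 127]
 [132 132 132 132 132 132 133 133 133 133 133 131 131 132 132 130 122 111
  107 112 120 126 130 130 131 130]]
```

The clip came off the fin: the pod is now near (308,132) in the side view, with both open jaw tips free. I'll check numerically for slip or tilt, using template matching against the first side image.

```bash
python3 - <<'E'
from h import *
np.set_printoptions(precision=4,suppress=True)
a=cv2.imread("pics/side0.png",0).astype(np.float32); s=vision.capture("side"); b=cv2.cvtColor(s["frame"],cv2.COLOR_RGB2GRAY).astype(np.float32)
p=np.array(r.sense()["tcp_pos"]);print(p)
for (u,v,w,h) in ((302,152,11,10),(303,153,9,8),(304,150,10,11)):
    m=cv2.matchTemplate(b[110:160,290:335],a[v:v+h,u:u+w],cv2.TM_CCOEFF_NORMED); _,q,_,l=cv2.minMaxLoc(m)
    # subpixel row
    y=l[1]; c=m[y-1:y+2,l[0]]; dy=(c[0]-c[2])/(2*(c[0]-2*c[1]+c[2])); print("score",q,"shift",290+l[0]-u,110+y+dy-v)
P=np.array([.563,-.239,.116]); print("pred shift for 79mm",proj(s,P+[-.0,0,.079])-proj(s,P), "per mm",(proj(s,P+[0,0,.08])-proj(s,P+[0,0,.079])))
print("pod before, rows:\n",a[148:168,300:318].astype(int)); 
E
```

```text
[ 0.5605 -0.271   0.2084]
score 0.9698841571807861 shift 2 -25.205826
score 0.9851881861686707 shift 2 -25.089111
score 0.8844958543777466 shift 2 -25.316055
pred shift for 79mm [  1.4394 -26.656 ] per mm [ 0.0188 -0.352 ]
pod before, rows:
 [[130 130 130 128 120  97  61  31  22  31  56  88 111 119 111  86  54  33]
 [130 129 130 129 123 101  68  36  29  43  65  86 101 105  93  69  42  38]
 [129 129 129 129 124 105  74  43  41  58  73  82  85  82  70  49  35  51]
 [129 129 130 129 125 110  81  54  53  67  74  73  69  63  49  36  43  70]
 [129 129 129 129 126 113  87  59  54  63  65  65  61  51  38  36  59  89]
 [129 130 129 128 122 109  84  57  48  50  55  62  64  53  40  47  75 103]
 [130 129 129 125 114  96  74  57  46  40  44  58  64  58  51  61  88 111]
 [129 129 127 121 106  85  72  68  60  47  40  47  57  60  61  73  95 112]
 [129 128 125 115  98  81  76  77  73  60  44  38  49  58  66  78  94 106]
 [128 127 123 113  96  82  78  78  76  66  49  39  48  61  69  77  87  97]
 [128 127 123 115 101  86  79  78  77  70  57  46  53  65  72  77  82  91]
 [127 126 125 120 109  95  84  80  77  71  60  53  61  71  75  77  80  90]
 [126 126 127 124 118 107  95  86  80  74  67  65  70  76  77  77  79  90]
 [126 126 127 127 125 118 109  96  85  82  81  79  78  78  78  77  80  91]
 [126 127 128 129 127 125 118 104  91  91  93  89  83  78  76  78  81  92]
 [127 129 129 129 128 126 120 106  93  93  94  88  81  77  77  78  82  93]
 [128 129 129 128 127 125 118 105  92  88  87  82  77  75  76  78  82  95]
 [128 129 129 127 126 123 115 102  90  83  80  78  78  77  77  78  83  97]
 [129 129 128 127 126 121 111  96  86  81  78  79  79  79  77  78  84  98]
 [129 128 127 126 125 120 109  93  83  79  78  79  79  78  77  78  85 100]]
```

The pod sits about 4 mm lower in the grip than before, since the wedge-shaped handles slid down when squeezed. I'll allow for that: the target reported TCP is (0.513, 0.006, 0.1345) with a turn of -12°.

```bash
python3 -m jog '{"delta_pos":[[-4,20,0],[-5,30,0],[-5,32,0],[-5,33,0],[-5,33,0],[-5,33,0],[-5,32,0],[-5,30,0],[-5,20,0],[-3.5,14,0]],"rot":[[0,0,-1.2],[0,0,-1.2],[0,0,-1.2],[0,0,-1.2],[0,0,-1.2],[0,0,-1.2],[0,0,-1.2],[0,0,-1.2],[0,0,-1.2],[0,0,-1.2]],"grip":[0,0,0,0,0,0,0,0,0,0]}' && python3 -m jog '{"delta_pos":[[0,0,0],[0,0,0],[0,0,0],[0,0,0],[0,0,0]],"rot":[[0,0,0],[0,0,0],[0,0,0],[0,0,0],[0,0,0]],"grip":[0,0,0,0,0]}'
```

```text
time_s: 6.43
tcp_pos: [0.5128, 0.0077, 0.209]
ee_rot: [[-0.282, -0.959, -0.001], [-0.959, 0.282, -0.0], [0.0, 0.001, -1.0]]
wrist_force: [0.5, -0.2, -1.0]
gripper_width: 0.243
time_s: 6.85
tcp_pos: [0.5137, 0.005, 0.2093]
ee_rot: [[-0.284, -0.959, -0.0], [-0.959, 0.284, -0.0], [0.0, 0.0, -1.0]]
wrist_force: [0.8, -0.3, -2.3]
gripper_width: 0.243
```

```bash
python3 -m jog '{"delta_pos":[[0,0.5,-10],[0,0.5,-12],[0,0,-12],[0,0,-8],[0,0,-5],[0,0,-3],[0,0,0],[0,0,0]],"rot":[[0,0,0],[0,0,0],[0,0,0],[0,0,0],[0,0,0],[0,0,0],[0,0,0],[0,0,0]],"grip":[0,0,0,0,0,0,0,0]}' && python3 - <<'E'
from h import *
np.set_printoptions(precision=4,suppress=True)
a=cv2.imread("pics/side0.png",0).astype(np.float32); s=vision.capture("side"); b=cv2.cvtColor(s["frame"],cv2.COLOR_RGB2GRAY).astype(np.float32)
st=r.sense(); p=np.array(st["tcp_pos"]);R=np.array(st["ee_rot"]);print(p,st["wrist_force"])
pod=p-R[:,0]*.033; pod[2]=p[2]-.0176; q=proj(s,pod); print("pred pod end",q)
u0,v0=int(q[0])-20,int(q[1])-20
k=proj(s,[.565,-.237,.116]); 
tpl=cv2.resize(a[152:162,302:313],None,fx=1.28,fy=1.28)
m=cv2.matchTemplate(b[v0:v0+40,u0:u0+40],tpl,cv2.TM_CCOEFF_NORMED); _,sc,_,l=cv2.minMaxLoc(m)
print("pod match",sc,u0+l[0]+1.28*(308-302),v0+l[1]+1.28*(156.6-152))
cv2.imwrite("pics/e_side.png",s["frame"][:,:,::-1]); cv2.imwrite("pics/e_top.png",vision.capture("top")["frame"][:,:,::-1])
E
```

```text
time_s: 7.52
tcp_pos: [0.5139, 0.0068, 0.1598]
ee_rot: [[-0.283, -0.959, 0.001], [-0.959, 0.283, -0.0], [-0.0, -0.001, -1.0]]
wrist_force: [0.3, -0.1, -0.8]
gripper_width: 0.242
[0.5141 0.0068 0.16  ] [-0.4656 -1.0569 -1.1119]
pred pod end [277.6546 209.7803]
pod match 0.9132348299026489 280.68 194.888
```

```bash
python3 - <<'E'
import cv2,numpy as np
a=cv2.imread("pics/side0.png",0); d=cv2.imread("pics/d1raw.png",0); b=cv2.imread("pics/e_side.png",0)
# template from the held clip: pod (308,132) with open jaws, in d1raw
for name,(im,u,v,w,h,cx,cy) in {"parked":(a,302,152,11,10,308,156.6),"held":(d,303,127,10,12,308,131.8),"held big":(d,302,126,20,20,308,131.8)}.items():
  for k in (1.15,1.25,1.35):
    t=cv2.resize(im[v:v+h,u:u+w],None,fx=k,fy=k)
    m=cv2.matchTemplate(b[165:240,245:320],t,cv2.TM_CCOEFF_NORMED); _,sc,_,l=cv2.minMaxLoc(m)
    print(name,k,round(sc,3),245+l[0]+k*(cx-u),165+l[1]+k*(cy-v))
E
```

```text
parked 1.15 0.928 280.9 192.29
parked 1.25 0.927 280.5 191.75
parked 1.35 0.922 281.1 193.20999999999998
held 1.15 0.91 278.75 185.52
held 1.25 0.913 278.25 186.0
held 1.35 0.909 278.75 186.48000000000002
held big 1.15 0.695 278.9 189.67000000000002
held big 1.25 0.683 277.5 184.25
held big 1.35 0.694 277.1 183.83
```

The matches sit 15–20 px above the prediction, so I'll spend the last view here, before lowering onto the rim.

```bash
python3 - <<'E'
from h import *
s=vision.capture("side");t=vision.capture("top");st=r.sense();p=np.array(st["tcp_pos"]);R=np.array(st["ee_rot"]);print(p)
def mk(c,o,w,h,k):
    g=cv2.convertScaleAbs(crop(c["frame"],*o,w,h,k),alpha=1.6)
    P=lambda X:tuple(((proj(c,X)-o+.5)*k).astype(int))
    rm=np.array([.5135,.006,.09]); y=-R[:,0]; pin=p-[0,0,.0176]
    cv2.circle(g,P(rm),3,(0,0,255),-1); cv2.line(g,P(rm-.11*y),P(rm+.11*y),(0,0,255),1)
    cv2.line(g,P(pin-.013*y),P(pin+.033*y),(255,0,0),1); cv2.line(g,P(pin+[0,0,.05]),P(pin-[0,0,.05]),(255,0,255),1)
    return g
a=mk(s,(225,130),100,130,4.6); b=mk(t,(225,150),73,130,4.6)
cv2.imwrite("pics/f1.png",np.hstack([a,b])); print(a.shape,b.shape)
E
```

```text
[0.51395404 0.00690647 0.16010579]
(598, 460, 3) (598, 336, 3)
```

View pics/f1.png

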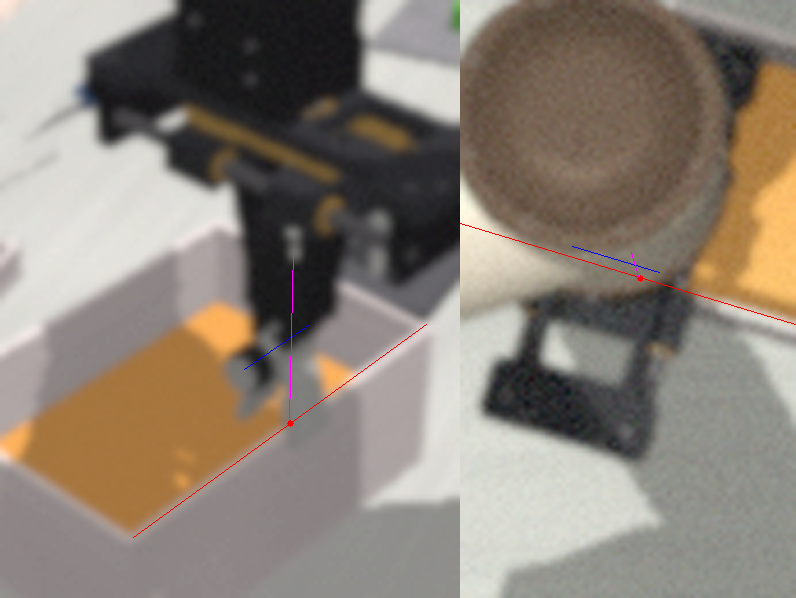

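The side view confirms the prediction. The pod is at (252,365), and the open jaw tips at (245,412) and (307,443) straddle the rim line, with their midpoint within about 1 px of it. The template match was misled by the dark gripper. Lowering 25.5 mm.

```bash
python3 -m jog '{"delta_pos":[[0,0,-5],[0,0,-6],[0,0,-6],[0,0,-5],[0,0,-3.5],[0,0,0],[0,0,0],[0,0,0]],"rot":[[0,0,0],[0,0,0],[0,0,0],[0,0,0],[0,0,0],[0,0,0],[0,0,0],[0,0,0]],"grip":[0,0,0,0,0,0,0,0]}'
```

```text
time_s: 8.38
tcp_pos: [0.5138, 0.0068, 0.1342]
ee_rot: [[-0.282, -0.959, 0.0], [-0.959, 0.282, -0.0], [-0.0, -0.0, -1.0]]
wrist_force: [-0.7, -0.2, -1.7]
gripper_width: 0.246
```

```bash
python3 -m jog '{"delta_pos":[[0,0,0],[0,0,0],[0,0,0],[0,0,0],[0,0,0],[0,0,0],[0,0,0],[0,0,0],[0,0,0],[0,0,0]],"rot":[[0,0,0],[0,0,0],[0,0,0],[0,0,0],[0,0,0],[0,0,0],[0,0,0],[0,0,0],[0,0,0],[0,0,0]],"grip":[30,34,38,42,46,52,60,70,85,100]}' && python3 -m jog '{"delta_pos":[[0,0,0],[0,0,0],[0,0,0],[0,0,0]],"rot":[[0,0,0],[0,0,0],[0,0,0],[0,0,0]],"grip":[100,100,100,100]}'
```

```text
time_s: 9.22
tcp_pos: [0.5139, 0.0069, 0.1344]
ee_rot: [[-0.282, -0.959, 0.001], [-0.959, 0.282, 0.0], [-0.0, -0.001, -1.0]]
wrist_force: [0.2, 0.6, 0.1]
gripper_width: 0.738
time_s: 9.55
tcp_pos: [0.5136, 0.0068, 0.1341]
ee_rot: [[-0.283, -0.959, 0.0], [-0.959, 0.283, -0.0], [-0.0, -0.0, -1.0]]
wrist_force: [-0.0, 0.1, 0.1]
gripper_width: 0.974
```

Released with no side force. Retreating straight up, then back towards the robot for a clear look.

```bash
python3 -m jog '{"delta_pos":[[0,0,10],[0,0,15],[0,0,20],[0,0,25],[0,0,25],[0,0,25],[0,-30,10],[0,-35,0],[0,-35,0],[0,-35,0]],"rot":[[0,0,0],[0,0,0],[0,0,0],[0,0,0],[0,0,0],[0,0,0],[0,0,0],[0,0,0],[0,0,0],[0,0,0]],"grip":[100,100,100,100,100,100,100,100,100,100]}' && python3 -m jog '{"delta_pos":[[0,-35,0],[0,-35,0],[0,-35,0],[0,-30,0],[0,0,0],[0,0,0]],"rot":[[0,0,0],[0,0,0],[0,0,0],[0,0,0],[0,0,0],[0,0,0]],"grip":[100,100,100,100,100,100]}' && python3 - <<'E'
from h import *
np.set_printoptions(precision=4,suppress=True)
s=vision.capture("side");t=vision.capture("top")
def dark(c,P,rad,thr):
    q=proj(c,P); u,v=[int(round(k)) for k in q]; g=c["frame"].max(2)
    m=(g<thr).astype(np.uint8); m[:v-rad]=0;m[v+rad:]=0;m[:,:u-rad]=0;m[:,u+rad:]=0
    n,l,S,C=cv2.connectedComponentsWithStats(m); print("pred",q,"blobs",[(S[i].tolist(),np.round(C[i],1).tolist()) for i in range(1,n) if S[i][4]>5])
rm=np.array([.5135,.006,.09]); a=np.radians(-16.4); y=np.array([-np.sin(a),np.cos(a),0]); x=np.array([np.cos(a),np.sin(a),0])
pin=rm+[0,0,.026]
for n,c in (("top",t),("side",s)):
    print(n); 
    for nm,X in (("h+",pin+.021*x+[0,0,.049]),("h-",pin-.021*x+[0,0,.049]),("podend",pin+.033*y)): print(nm,proj(c,X))
    for th in (35,50): dark(c,pin+[0,0,.03],22,th)
    cv2.imwrite(f"pics/end_{n}.png",c["frame"][:,:,::-1])
a0,b0=[cv2.imread(f"pics/side0.png",0),cv2.imread("pics/end_side.png",0)]
for k in (1.2,1.28,1.36):
    T=cv2.resize(a0[138:165,302:325],None,fx=k,fy=k); m=cv2.matchTemplate(b0[160:260,230:340],T,cv2.TM_CCOEFF_NORMED); _,sc,_,l=cv2.minMaxLoc(m)
    print("clip match",round(sc,3),"pod",230+l[0]+k*(308.5-302),160+l[1]+k*(156.9-138))
d=cv2.absdiff(cv2.imread("pics/top0.png"),cv2.imread("pics/end_top.png"))[150:245,115:205].max(2); print("round tin px changed",(d>40).sum())
print(r.sense()["tcp_pos"])
E
```

```text
time_s: 10.38
tcp_pos: [0.5135, -0.1294, 0.2655]
ee_rot: [[-0.281, -0.96, 0.002], [-0.96, 0.281, 0.0], [-0.001, -0.002, -1.0]]
wrist_force: [0.0, 1.5, -0.0]
gripper_width: 0.999
time_s: 10.88
tcp_pos: [0.5132, -0.2647, 0.2643]
ee_rot: [[-0.286, -0.958, -0.0], [-0.958, 0.286, 0.0], [-0.0, 0.0, -1.0]]
wrist_force: [0.4, 0.1, -0.1]
gripper_width: 0.997
top
h+ [265.2615 197.4354]
h- [259.9054 215.0009]
podend [250.2565 204.8087]
pred [262.9149 207.2026] blobs [([259, 198, 9, 7, 50], [262.9, 200.9]), ([250, 203, 4, 6, 16], [251.3, 205.6]), ([255, 212, 9, 3, 20], [259.1, 213.0])]
pred [262.9149 207.2026] blobs [([259, 197, 9, 9, 62], [263.0, 201.0]), ([249, 203, 6, 7, 23], [251.4, 205.8]), ([254, 211, 11, 5, 40], [259.2, 212.9])]
side
h+ [280.9341 190.4431]
h- [295.9965 198.0214]
podend [278.0182 219.3836]
pred [288.1971 201.3857] blobs [([277, 191, 9, 18, 108], [281.4, 199.1]), ([288, 198, 10, 17, 69], [292.4, 205.8]), ([280, 214, 4, 6, 12], [281.7, 216.8])]
pred [288.1971 201.3857] blobs [([301, 179, 4, 8, 19], [302.9, 183.3]), ([276, 190, 11, 20, 140], [281.6, 199.0]), ([287, 197, 12, 19, 98], [292.4, 205.9]), ([279, 213, 6, 9, 28], [281.6, 217.0])]
clip match 0.788 pod 281.8 217.68
clip match 0.777 pod 282.32 217.192
clip match 0.772 pod 281.84 217.704
round tin px changed 0
[ 0.5135 -0.2629  0.2645]
```

```bash
python3 - <<'E'
from h import *
np.set_printoptions(precision=4,suppress=True)
s=vision.capture("side");t=vision.capture("top")
f,e1=tri(t,(263,201),s,(281.6,199.0)); n,e2=tri(t,(259.2,212.9),s,(292.4,205.9))
print(f,e1,n,e2,"mid",(f+n)/2,"gap",np.linalg.norm(f-n)); d=f-n; print("yaw",np.degrees(np.arctan2(d[1],d[0])))
rm=np.array([.5135,.006,.09]); a=np.radians(-16.4); R=np.c_[[np.cos(a),np.sin(a),0],[-np.sin(a),np.cos(a),0],[0,0,1]]; print("mid rel rim (x,y,z)",R.T@((f+n)/2-rm))
# tilt: handle top vs bottom columns in the side view for lean along the wall
st=r.sense();print(st["time_s"],st["tcp_pos"],st["wrist_force"])
E
```

```text
[0.5284 0.0061 0.1476] 0.0013015148236241688 [0.5001 0.0145 0.144 ] 0.0004967643279915562 mid [0.5143 0.0103 0.1458] gap 0.029772822975543033
yaw -16.673221058995203
mid rel rim (x,y,z) [-0.0005  0.0043  0.0558]
11.0833 [ 0.5137 -0.2622  0.2645] [ 0.0635 -0.2989 -0.0763]
```

```bash
python3 -c "
from station import finish_job; print(finish_job())"
```

```text
the job is handed in; nothing more can be done
None
```

The clip is on the near long wall of the deep rectangular tin, gripping by its own spring, and I've handed the job in at about 11 s. I squeezed it open (opening about 21 mm), lifted it straight off the fin, carried it over with a 12° turn, lowered it astride the rim and let go. The gripper was well clear before I handed in.

**Last checks, from both cameras after I let go:**

| Check | Result |
|---|---|
| Across the wall | 0.5 mm off the rim's centre line |
| Along the wall | about 4 mm from the middle |
| Turn relative to the wall | within 0.5° |
| Pin height above the rim | about 27 mm (26 mm wanted), inferred from the handles |
| Round tin | no pixel changed in the top view |
| Wrist force when clear | about zero |

**Checks that disagreed:**
- **Fingertip height:** the cameras put the fingertips only about 4 mm ahead of the reported tool centre, not the stated 25 mm. I trusted the images and lowered an extra 21 mm before gripping.
- **Slip in the grip:** the clip sat about 4 mm lower in the fingers after squeezing, so I stopped 4 mm higher when placing it.
- **Template match over the tin:** it gave a wrong pod position because it locked onto the dark gripper. A look at the picture showed the clip where I expected it.
- **Final match and tilt:** the last template match scored only 0.77–0.79, so the positions above come from the handle positions instead. I did not measure tilt along the wall separately, and I had no picture views left for a final look by eye.

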